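# Scan the tint label on the paint can

### The job

Take the cordless bar-code scanner out of its charging cradle and scan the label on the lid of the yellow paint can: turn the scanner nose-down and hold it with its window about 10 cm from the bar code, the beam pointing steeply down at the middle of the code and the aiming line squared to it so that it crosses all the bars. Finish while still holding the scanner there, steady and clear of everything, and leave the cans, the tape and the brush where they stand.

Things in the scene. Friction and masses are not known exactly. Their poses are not given: they have to be found in the camera images.
- scanner: Cordless pistol-shaped bar-code scanner, about 0.19 kg, loose, upright in the cradle. Origin: centre of the underside of its handle; z up the handle, x the side its nose looks to, y its left. Handle grey, 36 mm deep (x), 32 mm wide (y), 122 mm long, yellow trigger in front. White head across its top, nose black with dark red window. Centre of mass near x = 8, z = 96 mm.
- scanner_head (a point): Centre of the scanner's head (scanner frame x = 16, y = 0, z = 139 mm); axes as the scanner's. The head is a box 91 mm long, 41 mm wide (y) with flat parallel sides, 44 mm high; its length rises 8 degrees towards the nose, so it reaches from x = -32 to 64 mm in the scanner frame and its top is at z = 155 (rear) to 168 mm (nose).
- scanner_window (a point): Centre of the window in the nose, 46 mm ahead of the head's centre along the head (scanner frame x = 61.6, y = 0, z = 145.4 mm). Own axes: x is the beam, outward from the nose (8 degrees above the scanner's x); y (= the scanner's y) is the direction of the aiming line into which the beam spreads; z completes them.
- cradle: Black charging cradle fixed to the counter: foot 120 x 92 mm, 16 mm high, and an upright pocket, 57 x 53 mm outside, around the handle. Origin: on the counter under the pocket; x is where the scanner looks (away from the robot, up to 0.45 rad aside), z up. Pocket floor at 20 mm, mouth at 70 mm; the handle stands 50 mm deep with 1.5 mm play each side, comes out straight up, no latch.
- cradle_mouth (a point): Centre of the pocket's mouth, 70 mm above the counter.
- yellow_can: Yellow quart paint can with a white band, 108 mm diameter, 121 mm high, 1.2 kg, loose, the only one with a label on its lid. It stands in any of three places in a row with the other two cans. Origin: centre of its underside, z up; x and y as for the bar code.
- barcode (a point): Centre of the bar code on the white label (48 x 68 mm) stuck on the yellow can's lid, facing up, 119 mm above the counter (2 mm below the can's rim). Its y axis runs along the code, from bar to bar (56 mm long); its x axis runs along the bars, which are 38 mm long; z up.
- olive_can: Olive paint can, same size as the yellow one, loose, no label on its lid; leave it. Origin: centre of its underside.
- white_can: White paint can with a beige band, same size, loose, no label on its lid; leave it. Origin: centre of its underside.
- tape_roll: Blue roll of masking tape lying flat, 100 mm diameter, 24 mm high; leave it. Origin: centre of its underside.
- paint_brush: Paint brush lying on the counter, about 220 mm long; leave it. Origin: on its underside, near its middle.

How it is judged (in metres and radians):
On the way:
1. the scanner is drawn out of the cradle's pocket and carried by the fingers, its handle clear above the mouth (z of scanner in the frame of cradle above 0.08 m and contact force between scanner and the fingers above 1 N and contact force between scanner and cradle below 0.2 N), for 0.2 s.
At the end, for the whole second after the job is handed in: Scanner in the fingers only, at rest; bar code 60-140 mm ahead of the window, within 20 mm of the beam along the aiming line and 18 mm across it; beam within 45 deg of straight down; aiming line within 24 deg of the code's length; cans within 15 mm, tape and brush within 30 mm of their starts (contact force between scanner and the fingers above 1 N and contact force between scanner and cradle below 0.2 N and contact force between scanner and yellow_can below 0.2 N and contact force between scanner and olive_can below 0.2 N and contact force between scanner and white_can below 0.2 N and x of barcode in the frame of scanner_window between 0.06 and 0.14 m and y of barcode in the frame of scanner_window between -0.02 and 0.02 m and z of barcode in the frame of scanner_window between -0.018 and 0.018 m and angle between scanner_window's own x axis and vertical above 2.3516 rad and angle between the y axis of scanner_window and the y axis of barcode, either way round below 0.42 rad and height (world z) of scanner_window above 0.15 m and height (world z) of scanner above 0.1 m and linear speed of scanner below 0.03 m/s and angular speed of scanner below 0.2 rad/s and angle between each of yellow_can, olive_can, white_can's own z axis and vertical below 0.1 rad and distance of each of yellow_can, olive_can, white_can from where it was at the start of the episode below 0.015 m and distance of each of tape_roll, paint_brush from where it was at the start of the episode below 0.03 m); the arm keeps its last pose, push and grip.
It fails at once if a can is shoved more than 15 mm or tipped (distance of any of yellow_can, olive_can, white_can from where it was at the start of the episode above 0.015 m or angle between any of yellow_can, olive_can, white_can's own z axis and vertical above 0.2 rad).
It fails at once if the tape or the brush is moved more than 30 mm (distance of any of tape_roll, paint_brush from where it was at the start of the episode above 0.03 m).
It also fails if it takes over 42 s, if anything falls off the work surface, if the arm or the gripper's body presses on something with over 40 N, if the wrist force passes 120 N, or if a joint passes its speed limit or range.

### The arm

A 6-joint arm with a two-finger parallel gripper is mounted at the origin on the work surface. World frame = base frame: x ahead of the robot, y to its left, z up, the work surface at z = 0. Lengths are in mm, angles in rad, forces in N, time in s.
With the tool pointing down it reaches from about 300 to 775 mm from the base axis. Payload 14.6 kg.
Tool frame: the origin (TCP) lies midway between the tips of the shut fingers; the grasp point (between the pads) lies 19 mm behind it; z points along the fingers, y is the direction in which the jaws open and shut (so a half turn about z gives the same grasp; the last joint's range is limited). The gripper opens to 94 mm and grips with 3 to 60 N. Pads are 16 mm wide; open, the fingers measure 119 mm over their backs; the gripper's body (75 mm by 177 mm) begins 78 mm behind the grasp point.
Start: joints at [1.273, 0.3, 1.521, -0, 1.321, -0.067], TCP at [125.814, 535.406, 205.446] pointing down, gripper open.
Joint ranges: [-3.03, 3.03], [-0.79, 2.21], [0.23, 2.52], [-1.04, 4.18], [0, 3.07], [-2.55, 2.55]. Speed limits (rad/s): [2.22, 2.22, 2.57, 3.14, 3.14, 3.14].

### API

Orientations are given as [roll, pitch, yaw] about the fixed x, y, z axes, in that order (R = Rz(yaw) Ry(pitch) Rx(roll)).
In Python, from cell import read_state, camera, get_calibration, sign_off gives the robot as it stands.
- The arm moves only by the tool carry_out, never from a script. Its argument "series" is a list of rows, each an object with "delta_pos": the shift along the world's x, y, z in mm, a list of three; "turn": the turn, a rotation vector about the world's x, y, z in rad, a list of three; "hand": the opening, from 0 (shut) to 1 (fully open). A call has 1 to 8 rows; each row is the pose to reach, as a shift and turn from the pose commanded when the call began; what a row does not reach only later rows make up. A row lasts 1/8 s, in which the tool goes at most 62.5 mm and 10.7 degrees, less where a joint would pass 70% of its speed; a pose out of reach is approached as far as the arm can. A call with a gripper value outside its range is refused whole. The fingers move at their own pace and stop on an object; "squeeze" is the grip in N (left out, the last holds). Time passes only in rows, so rows that repeat a pose let the fingers close. It gives the time, the measured TCP pose, the force and the opening at its end, in the units of the state.
- read_state(): the state, without advancing time (a new reading comes with each control period).
- camera(name): name is "scene" or "top" or "wrist"; returns the picture (480x640x3 uint8, red, green, blue); there is no depth.
- get_calibration(name): a dict with "intrinsics" (3x3 intrinsics, pixels), "pose" (4x4, takes a point from camera to world coordinates). Camera axes: x right, y down, z forward; pixel columns grow to the right and rows downward; lengths in mm; the calibration is good to about 2 mm. A picture is of the moment at which its call begins: read the wrist's pose just before it. get_calibration takes no time and is no camera call; for the wrist camera it gives the pose at the moment of the call.
- sign_off(): hands the job in, once; it reports no verdict.
The state is a dict: "clock": time; "joints": joint angles; "qd": joint speeds; "effort": joint torques, N m; "eef_pos": TCP position; "eef_rot": TCP orientation; "wrist_force": force on the tool from outside, world axes, zero at the start; "moment": the same for the moment, N m; "finger_gap": finger opening in mm.
Only numpy, scipy, OpenCV 4.12 (cv2) and the standard library are available. Lean on these libraries where they do the work, as an engineer would, in place of code of your own. Each camera call takes 0.05 s, during which the arm holds its last target.

## Working session

There is one attempt and no reset: what is moved stays moved. The work goes in short steps, Python scripts to look and compute and a tool call to move; the robot and the scene stay as the last step left them, time stands still between calls to the robot, and variables do not carry over. Pictures are saved under pics/ and viewed, and the job is handed in when it is done.

Besides the shell and the picture viewer there is one more tool, called as name([rows], argument=value, ...), one row to a line, values as JSON. carry_out: Moves the arm, as the interface text tells. Its arguments: {"type":"object","properties":{"series":{"type":"array"},"squeeze":{"type":"number"}},"required":["series"]}

```bash
mkdir -p pics; python3 - <<'E'
from cell import *
import cv2
s=read_state();print(s)
for n in ("scene","top","wrist"):
    c=get_calibration(n);print(n,c)
    cv2.imwrite(f"pics/{n}0.png",camera(n)[:,:,::-1])
E
```

```text
{'clock': 0.0, 'joints': array([ 1.27332993e+00,  3.00493512e-01,  1.52158117e+00,  9.51982016e-06,
        1.32069672e+00, -6.66092710e-02]), 'qd': array([ 0.00064999,  0.00177738, -0.00065165,  0.00116531,  0.00104286,
       -0.00039248]), 'effort': array([ 2.07966979e-03, -5.31811595e+01, -3.52735627e+01,  7.08703394e-02,
        2.43830297e-02, -8.64256549e-05]), 'eef_pos': array([125.77486711, 535.15602992, 204.87400063]), 'eef_rot': array([-3.14041713e+00, -8.76580595e-05,  2.91073311e+00]), 'wrist_force': array([ 0.71574891, -0.29876372,  0.21640482]), 'moment': array([-0.00854617,  0.00991267, -0.00158385]), 'finger_gap': 93.977168348214}
scene {'intrinsics': array([[615.8461546 ,   0.        , 320.79826827],
       [  0.        , 615.8461546 , 238.12037328],
       [  0.        ,   0.        ,   1.        ]]), 'pose': array([[ 2.26484930e-01,  8.09268174e-01, -5.42023614e-01,
         1.29079049e+03],
       [ 9.73995097e-01, -1.84645284e-01,  1.31299924e-01,
        -1.31962565e+02],
       [ 6.17474583e-03, -5.57665797e-01, -8.30042608e-01,
         1.11397280e+03],
     
[... 431 characters left out ...]
],
       [ 7.02054083e-03, -9.87031599e-02, -9.95092156e-01,
         1.20580019e+03],
       [ 0.00000000e+00,  0.00000000e+00,  0.00000000e+00,
         1.00000000e+00]])}
wrist {'intrinsics': array([[397.67902993,   0.        , 320.15575311],
       [  0.        , 397.67902993, 236.93275936],
       [  0.        ,   0.        ,   1.        ]]), 'pose': array([[ 2.29104938e-01,  9.47801219e-01,  2.21774156e-01,
         6.20090930e+01],
       [ 9.73401139e-01, -2.22828348e-01, -5.32705332e-02,
         5.51397926e+02],
       [-1.07230755e-03,  2.28079758e-01, -9.73641861e-01,
         3.84614338e+02],
       [ 0.00000000e+00,  0.00000000e+00,  0.00000000e+00,
         1.00000000e+00]])}
```

View pics/scene0.png

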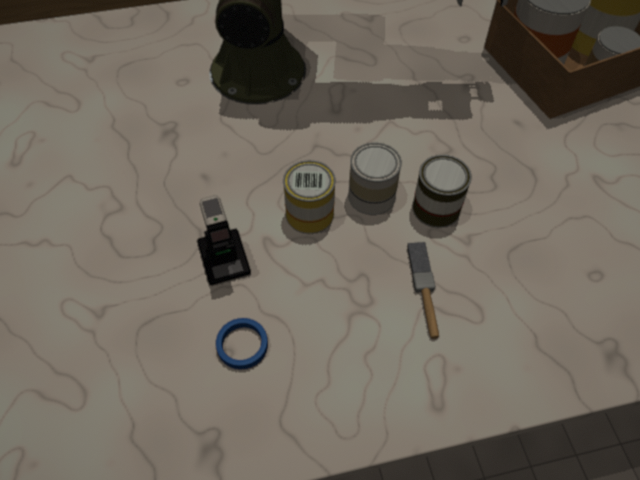

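View pics/top0.png

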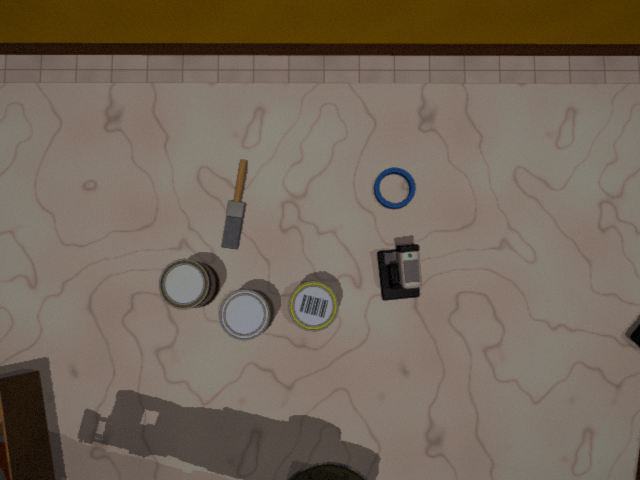

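View pics/wrist0.png

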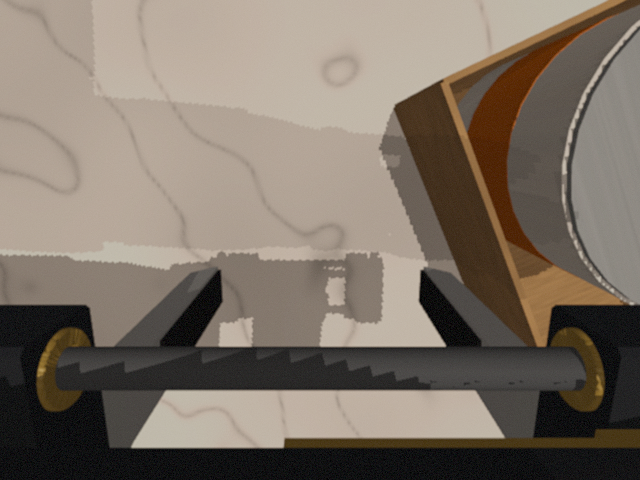

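The top view shows the bar code at about (314,306), the scanner and cradle at about (405,268), and the tape and brush ahead. Next I'll enlarge the crops to measure.

```bash
python3 - <<'E'
import cv2,numpy as np
a=cv2.imread("pics/top0.png");b=cv2.imread("pics/scene0.png")
f=lambda i,x,y,w,h:np.clip(cv2.resize(i[y:y+h,x:x+w],(390,390),interpolation=cv2.INTER_CUBIC).astype(float)*1.6,0,255).astype('uint8')
cv2.imwrite("pics/crop1.png",np.hstack([f(a,365,225,78,78),f(b,185,185,78+22,100)]))
cv2.imwrite("pics/crop2.png",np.hstack([f(a,280,272,65,65),f(b,275,150,70,70)]))
E
```

```text
(no output)
```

View pics/crop1.png

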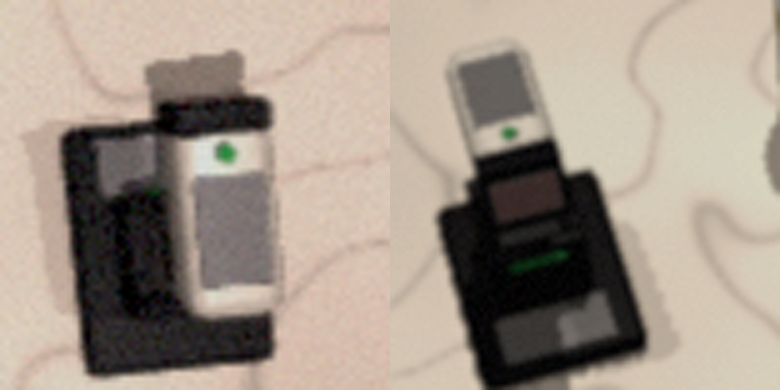

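View pics/crop2.png

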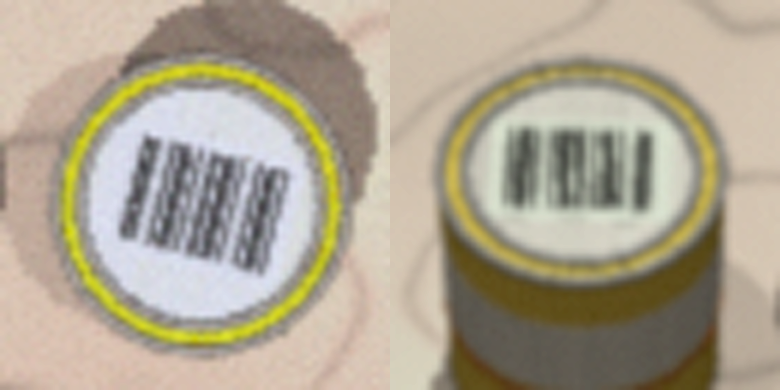

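```bash
cat > h.py <<'E'
import cv2,numpy as np
from cell import *
K={n:get_calibration(n) for n in("top","scene")}
def ray(n,p):
    c=K[n];d=c["pose"][:3,:3]@np.linalg.solve(c["intrinsics"],[p[0],p[1],1]);return c["pose"][:3,3],d/np.linalg.norm(d)
def plane(n,p,z):
    o,d=ray(n,p);return o+d*(z-o[2])/d[2]
def tri(p,q):
    o1,d1=ray("top",p);o2,d2=ray("scene",q)
    t=np.linalg.lstsq(np.c_[d1,-d2],o2-o1,rcond=None)[0]
    a,b=o1+t[0]*d1,o2+t[1]*d2;return (a+b)/2,np.linalg.norm(a-b)
def proj(n,P):
    c=K[n];v=c["intrinsics"]@(c["pose"][:3,:3].T@(np.asarray(P)-c["pose"][:3,3]));return v[:2]/v[2]
E
python3 - <<'E'
from h import *
a=cv2.imread("pics/top0.png").astype(int);b=cv2.imread("pics/scene0.png").astype(int)
def cen(m,x,y,w,h):
    k=np.zeros_like(m);k[y:y+h,x:x+w]=m[y:y+h,x:x+w];ys,xs=np.nonzero(k)
    return np.array([xs.mean(),ys.mean()]),len(xs)
# green led
for n,i,r in(("top",a,(403,248,14,14)),("scene",b,(205,210,18,15))):
    g=(i[...,1]-np.maximum(i[...,0],i[...,2]))>25
    print(n,"led",cen(g,*r))
# barcode dark bars
for n,i,r in(("top",a,(298,292,34,28)),("scene",b,(292,170,34,22))):
    g=i.sum(2)<330
    x,y,w,h=r;k=np.zeros(g.shape,np.uint8);k[y:y+h,x:x+w]=g[y:y+h,x:x+w]
    k=cv2.morphologyEx(k,cv2.MORPH_CLOSE,np.ones((5,5)))
    ys,xs=np.nonzero(k);pts=np.c_[xs,ys].astype(np.float32)
    R=cv2.minAreaRect(pts);print(n,R)
    bx=cv2.boxPoints(R);W=np.array([plane(n,p,119)for p in bx]);print(W.round(1).tolist(),W.mean(0))
    # pca in world
    w_=np.array([plane(n,p,119)[:2]for p in pts]);m=w_.mean(0);u,s,v=np.linalg.svd(w_-m);print(m,v[0],s/np.sqrt(len(w_))*np.sqrt(12))
# yellow rim
i=a;y=(np.minimum(i[...,1],i[...,2])-i[...,0]>60);ys,xs=np.nonzero(y[270:340,280:345]);e=cv2.fitEllipse(np.c_[xs+280,ys+270].astype(np.float32));print(e,plane("top",e[0],121))
# grey panel
for n,r in(("top",(367+35,255,22,35)),("scene",(198,195,28,28))):
    i=(a if n=="top" else b);x,y,w,h=r;print(n);print(i[y:y+h,x:x+w].sum(2)//10)
E
```

```text
top led (array([409.875, 255.125]), 8)
scene led (array([215.33333333, 218.66666667]), 3)
top ((314.5, 305.5), (27.0, 33.0), 90.0)
[[522.0, 66.8, 119.0], [521.9, -4.9, 119.0], [463.8, -4.8, 119.0], [463.9, 66.6, 119.0]] [492.90833458  30.94089883 119.        ]
[492.01775639  29.19722281] [-0.23543075 -0.97189113] [66.12310456 46.25345208]
scene ((308.5, 180.5), (21.0, 33.0), 90.0)
[[459.6, 5.5, 119.0], [474.9, 73.1, 119.0], [529.5, 60.2, 119.0], [514.5, -5.8, 119.0]] [494.64209518  33.25742922 119.        ]
[493.23820458  31.58005908] [0.32777088 0.94475725] [63.22907353 45.95244215]
((313.0088195800781, 305.5917053222656), (44.5925407409668, 44.751373291015625), 39.62956237792969) [492.69557673  34.15918033 121.        ]
top
[[34 38 40 41 41 37 22 16 15 20 31 38 38 36 36 32 29 29 36 37 36 37]
 [34 38 40 40 40 37 25 19 17 23 33 38 38 37 37 33 30 30 36 37 36 36]
 [33 38 40 41 40 40 36 31 27 30 37 38 38 38 37 33 29 28 36 37 36 36]
 [34 38 39 40 40 40 40 39 38 38 38 38 37 37 36 32 29 29 35 37 37 37]
 [34 37 39 40 38 39 38 39 37 37 35 32 30 27 26 26 29 30 36 35 36 34]
 [33 35 28 27 28 28
[... 3850 characters left out ...]
5 29 25 27 26 21 18 18 18 18 19 19 21 22 25 27 28 30 33 34 33
  32 31 28 29]
 [36 36 36 35 31 25 27 28 23 19 19 20 21 24 26 28 28 30 33 34 35 36 36 35
  34 32 29 28]
 [36 36 36 36 33 26 26 28 25 22 25 28 28 31 32 31 28 27 28 32 34 36 36 36
  34 32 30 28]
 [36 36 36 36 34 28 24 27 27 28 31 34 34 35 34 28 21 17 19 25 32 35 36 35
  34 33 30 27]
 [36 36 36 36 35 29 24 26 29 31 34 35 35 35 34 28 19 14 16 23 31 35 35 35
  34 31 28 24]
 [36 36 36 36 35 32 26 26 29 32 34 35 35 36 35 31 25 21 23 28 32 34 32 30
  28 25 20 15]
 [36 35 36 36 36 34 28 25 28 31 33 34 35 36 36 34 31 27 28 28 28 27 24 19
  15 12  9  5]
 [35 36 36 36 36 35 29 25 28 31 33 34 35 35 34 32 29 26 23 20 16 13 10  7
   5  2  1  2]]
```

```bash
python3 - <<'E'
from h import *
pairs=dict(led=((410,255.2),(215.2,218.6)),rearR=((419.8,281),(202.3,201.2)),rearL=((405,282),(217.3,197.8)),frontL=((403.5,259.8),(221.7,212.8)),frontR=((418.6,258.9),(207,216.6)))
P={}
for k,(p,q) in pairs.items(): P[k],e=tri(p,q);print(k,P[k].round(1),round(e,1))
c=sum(P[k] for k in P if k!="led")/4;print("panel",c)
f=P["frontL"]+P["frontR"]-P["rearL"]-P["rearR"];print(f,np.arctan2(f[1],f[0]),np.arctan2(f[2],f[0]))
s=P["frontL"]+P["rearL"]-P["frontR"]-P["rearR"];print(s,np.arctan2(-s[0],s[1]))
C=[plane("top",p,16) for p in((377.4,251.4),(382.6,300),(419.4,296.6))]
print(np.array(C).round(1));d=C[0]-C[1];print(np.linalg.norm(d),np.arctan2(d[1],d[0]));e=C[1]-C[2];print(np.linalg.norm(e),np.arctan2(-e[0],e[1]));print("foot centre",(C[0]+C[2])/2)
B=[plane("top",p,119) for p in((304.7,294.5),(328,300.3),(323.7,317.3),(300.3,311.7))]
B2=[plane("scene",(275+(x-390)/390*70,150+y/390*70),119) for x,y in((508,128),(654,132),(650,210),(505,207))]
for q in(B,B2):
  q=np.array(q);print(q.round(1).tolist(),q.mean(0).round(1))
E
```

```text
led [ 597.4 -166.3  184.2] 0.3
rearR [ 544.7 -186.1  175.8] 2.4
rearL [ 542.6 -156.3  175. ] 0.8
frontL [ 587.9 -152.5  185.4] 0.2
frontR [ 590.  -182.   185.5] 3.5
panel [ 566.28848577 -169.23551125  180.44089311]
[90.53673965  7.88694716 20.03550375] 0.08689386147877 0.21778703701240404
[-4.27631525 59.19922663 -0.81013197] 0.07211074698317323
[[ 618.6 -119.1   16. ]
 [ 502.7 -130.1   16. ]
 [ 510.6 -218.    16. ]]
116.4820091827872 0.09470035937208264
88.18905225345786 0.09037542700809006
foot centre [ 564.61441726 -168.55666684   16.        ]
[[516.6, 52.3, 119.0], [504.0, 1.6, 119.0], [467.5, 11.0, 119.0], [479.5, 61.7, 119.0]] [491.9  31.7 119. ]
[[469.5, 12.4, 119.0], [483.5, 65.5, 119.0], [519.6, 55.5, 119.0], [506.3, 3.5, 119.0]] [494.7  34.2 119. ]
```

```bash
python3 - <<'E'
from h import *
r=plane("top",(412.6,287.7),175);n=plane("top",(408.7,244.7),188);print(r,n,n-r)
# scene: rear top edge ~ crop (485,45)
s=100/390
print(plane("scene",(185+(487-390)*s,185+47*s),175))
E
```

```text
[ 530.75215451 -172.25504242  175.        ] [ 618.80556151 -163.42787693  188.        ] [88.05340701  8.8271655  13.        ]
[ 537.70398424 -169.5976138   175.        ]
```

carry_out([
  {"delta_pos": [40, -40, 60], "turn": [0, 0, -0.18], "hand": 1},
  {"delta_pos": [80, -90, 100], "turn": [0, 0, -0.36], "hand": 1},
  {"delta_pos": [110, -140, 130], "turn": [0, 0, -0.54], "hand": 1},
  {"delta_pos": [140, -190, 150], "turn": [0, 0, -0.72], "hand": 1},
  {"delta_pos": [170, -240, 150], "turn": [0, 0, -0.9], "hand": 1},
  {"delta_pos": [200, -290, 150], "turn": [0, 0, -1.08], "hand": 1},
  {"delta_pos": [220, -340, 150], "turn": [0, 0, -1.26], "hand": 1},
  {"delta_pos": [240, -390, 150], "turn": [0, 0, -1.44], "hand": 1},
])

```text
clock: 1.15
eef_pos: [363.9, 149.0, 355.4]
eef_rot: [3.142, -0.0, 1.465]
wrist_force: [1.2, 0.9, -0.2]
finger_gap: 94.1
```

```bash
python3 -c "
from cell import *
s=read_state();print(s['clock'],s['joints'].round(4).tolist(),s['eef_pos'].round(2).tolist(),s['eef_rot'].round(4).tolist())"
```

```text
1.15 [0.2954, -0.1363, 1.6502, 0.0, 1.6275, 0.4011] [363.9, 148.99, 355.41] [3.1415, -0.0001, 1.465]
```

carry_out([
  {"delta_pos": [10, -40, 10], "turn": [0, 0, -0.18], "hand": 1},
  {"delta_pos": [20, -80, 20], "turn": [0, 0, -0.36], "hand": 1},
  {"delta_pos": [30, -120, 30], "turn": [0, 0, -0.54], "hand": 1},
  {"delta_pos": [40, -160, 30], "turn": [0, 0, -0.72], "hand": 1},
  {"delta_pos": [50, -200, 30], "turn": [0, 0, -0.9], "hand": 1},
  {"delta_pos": [60, -240, 30], "turn": [0, 0, -1.08], "hand": 1},
  {"delta_pos": [70, -280, 30], "turn": [0, 0, -1.24], "hand": 1},
  {"delta_pos": [80, -320, 30], "turn": [0, 0, -1.375], "hand": 1},
])

```text
clock: 2.15
eef_pos: [443.6, -170.5, 385.3]
eef_rot: [-3.141, 0.0, 0.091]
wrist_force: [0.3, 0.4, -0.4]
finger_gap: 94.0
```

```bash
python3 -c "
from cell import *
s=read_state();print(s['clock'],s['joints'].round(4).tolist(),s['eef_pos'].round(2).tolist(),s['eef_rot'].round(4).tolist())"
```

```text
2.15 [-0.444, 0.0582, 1.3965, 0.0, 1.6872, 1.036] [443.62, -170.47, 385.29] [-3.1415, 0.0002, 0.0908]
```

carry_out([
  {"delta_pos": [0, 0, 0], "turn": [0.016, -0.18, 0], "hand": 1},
  {"delta_pos": [0, 0, -20], "turn": [0.032, -0.36, 0], "hand": 1},
  {"delta_pos": [0, 0, -40], "turn": [0.049, -0.54, 0], "hand": 1},
  {"delta_pos": [0, 0, -60], "turn": [0.065, -0.72, 0], "hand": 1},
  {"delta_pos": [0, 0, -80], "turn": [0.081, -0.9, 0], "hand": 1},
  {"delta_pos": [0, 0, -80], "turn": [0.086, -0.956, 0], "hand": 1},
])

```text
clock: 2.9
eef_pos: [442.5, -169.1, 303.6]
eef_rot: [3.135, -0.962, 0.096]
wrist_force: [-0.3, 0.7, 0.8]
finger_gap: 94.0
```

```bash
python3 -c "
from cell import *
s=read_state();print(s['clock'],s['joints'].round(4).tolist(),s['eef_pos'].round(2).tolist(),s['eef_rot'].round(4).tolist())
import cv2
cv2.imwrite('pics/w1.png',camera('wrist')[:,:,::-1])
"
```

```text
2.9 [-0.832, -0.3081, 2.1684, 1.0138, 0.8771, 0.1233] [442.49, -169.08, 303.62] [3.1354, -0.9617, 0.0959]
```

View pics/w1.png

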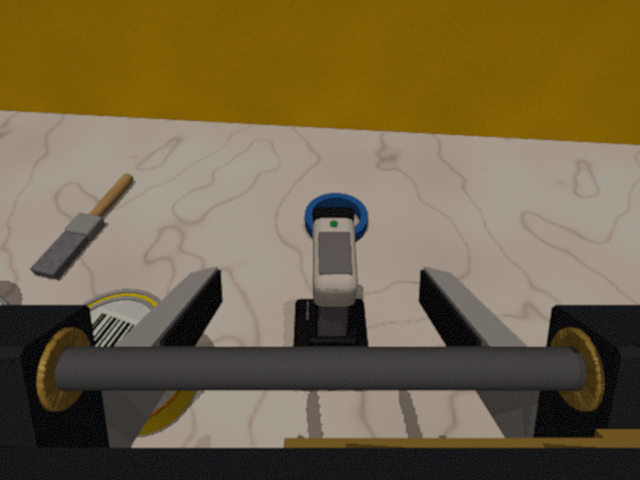

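```bash
python3 - <<'E'
from h import *
K["wrist"]=get_calibration("wrist")
i=cv2.imread("pics/w1.png").astype(int)
g=(i[...,1]-np.maximum(i[...,0],i[...,2]))>25
ys,xs=np.nonzero(g[215:235,320:345]);p=(xs.mean()+320,ys.mean()+215);print(p)
print(proj("wrist",[597.4,-166.3,184.2]),plane("wrist",p,184.2))
# head rear top edge and sides
for q,z in(((316,290),175),((356,290),175),((318,246),185.5),((352,246),185.5)):print(plane("wrist",q,z).round(1))
print(proj("wrist",[493.3,33,119]),proj("wrist",[564,-169,177]))
E
```

```text
(np.float64(333.6470588235294), np.float64(223.26470588235293))
[332.68701824 224.9605856 ] [ 599.74175627 -167.06323533  184.2       ]
[ 527.6 -157.   175. ]
[ 530.8 -191.3  175. ]
[ 568.5 -154.9  185.5]
[ 571.4 -185.7  185.5]
[110.69147559 338.75040066] [332.8764013 256.8181681]
```

carry_out([
  {"delta_pos": [30, -2, -35], "turn": [0, 0, 0], "hand": 1},
  {"delta_pos": [63, -5, -80], "turn": [0, 0, 0], "hand": 1},
  {"delta_pos": [63, -5, -100], "turn": [0, 0, 0], "hand": 1},
  {"delta_pos": [80, -4, -112], "turn": [0, 0, 0], "hand": 1},
  {"delta_pos": [100, -2, -126], "turn": [0, 0, 0], "hand": 1},
  {"delta_pos": [100, -2, -126], "turn": [0, 0, 0], "hand": 1},
])

```text
clock: 3.7
eef_pos: [544.1, -170.3, 178.6]
eef_rot: [3.135, -0.958, 0.1]
wrist_force: [0.3, 0.5, 0.6]
finger_gap: 94.2
```

```bash
python3 -c "
from cell import *
s=read_state();print(s['clock'],s['joints'].round(4).tolist(),s['eef_pos'].round(2).tolist(),s['eef_rot'].round(4).tolist())
import cv2
cv2.imwrite('pics/w2.png',camera('wrist')[:,:,::-1])
"
```

```text
3.7 [-0.6303, 0.1116, 2.1249, 1.4361, 0.5779, -0.3135] [544.14, -170.33, 178.62] [3.1353, -0.9582, 0.1004]
```

View pics/w2.png

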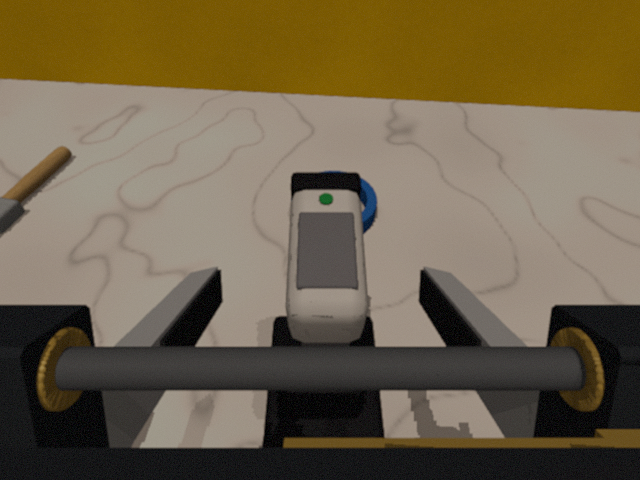

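```bash
python3 - <<'E'
from h import *
K["wrist"]=get_calibration("wrist");s=read_state()
i=cv2.imread("pics/w2.png").astype(int)
g=(i[...,1]-np.maximum(i[...,0],i[...,2]))>25
ys,xs=np.nonzero(g[185:215,310:340]);p=(xs.mean()+310,ys.mean()+185)
print(p,plane("wrist",p,184.2),proj("wrist",s["eef_pos"]))
for q,z in(((298,287),176),((358,287),176),((303,213),185.5),((353,213),185.5)):print(plane("wrist",q,z).round(1))
E
```

```text
(np.float64(325.70535714285717), np.float64(198.34821428571428)) [ 599.92363427 -167.39594616  184.2       ] [322.14113404 286.39408692]
[ 544.5 -158.7  176. ]
[ 547.3 -187.8  176. ]
[ 585.8 -156.3  185.5]
[ 588.5 -183.1  185.5]
```

carry_out([
  {"delta_pos": [15, 1, -10], "turn": [0, 0, 0], "hand": 1},
  {"delta_pos": [30, 1.5, -21], "turn": [0, 0, 0], "hand": 1},
  {"delta_pos": [44, 2, -31], "turn": [0, 0, 0], "hand": 1},
  {"delta_pos": [44, 2, -31], "turn": [0, 0, 0], "hand": 1},
  {"delta_pos": [44, 2, -31], "turn": [0, 0, 0], "hand": 1},
])

```text
clock: 4.38
eef_pos: [587.1, -169.2, 149.2]
eef_rot: [3.132, -0.96, 0.101]
wrist_force: [-0.3, -0.1, 0.5]
finger_gap: 94.4
```

carry_out([
  {"delta_pos": [0, 0, 0], "turn": [0, 0, 0], "hand": 0.3},
  {"delta_pos": [0, 0, 0], "turn": [0, 0, 0], "hand": 0.3},
  {"delta_pos": [0, 0, 0], "turn": [0, 0, 0], "hand": 0.3},
  {"delta_pos": [0, 0, 0], "turn": [0, 0, 0], "hand": 0.3},
  {"delta_pos": [0, 0, 0], "turn": [0, 0, 0], "hand": 0.3},
], squeeze=45)

```text
clock: 5.0
eef_pos: [587.5, -169.1, 148.4]
eef_rot: [3.133, -0.96, 0.1]
wrist_force: [-0.8, 0.3, 0.8]
finger_gap: 47.3
```

```bash
python3 -c "
from cell import *
s=read_state();print(s['clock'],s['joints'].round(4).tolist(),s['eef_pos'].round(2).tolist(),s['eef_rot'].round(4).tolist(),s['finger_gap'])
import cv2
cv2.imwrite('pics/w3.png',camera('wrist')[:,:,::-1])
cv2.imwrite('pics/s3.png',camera('scene')[:,:,::-1])
"
```

```text
5.0 [-0.5645, 0.2489, 2.0511, 1.5814, 0.522, -0.4328] [587.54, -169.05, 148.4] [3.133, -0.9598, 0.1003] 47.341897139499785
```

View pics/w3.png

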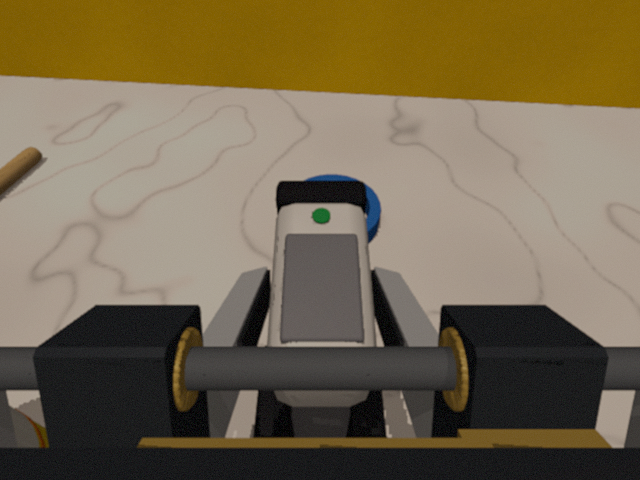

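View pics/s3.png

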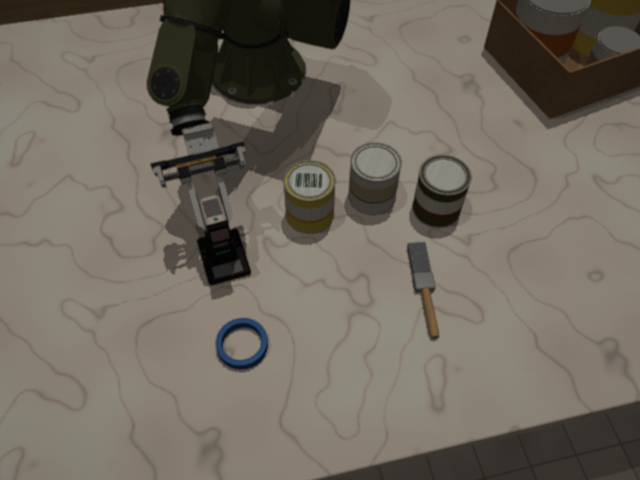

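carry_out([
  {"delta_pos": [0, 0, 0], "turn": [0, 0, 0], "hand": 0},
  {"delta_pos": [0, 0, 0], "turn": [0, 0, 0], "hand": 0},
  {"delta_pos": [0, 0, 0], "turn": [0, 0, 0], "hand": 0},
], squeeze=50)

```text
clock: 5.48
eef_pos: [587.5, -169.0, 148.4]
eef_rot: [3.133, -0.96, 0.1]
wrist_force: [0.2, -0.0, 0.3]
finger_gap: 40.6
```

carry_out([
  {"delta_pos": [0, 0, 10], "turn": [0, 0, 0], "hand": 0},
  {"delta_pos": [0, 0, 25], "turn": [0, 0, 0], "hand": 0},
  {"delta_pos": [0, 0, 45], "turn": [0, 0, 0], "hand": 0},
  {"delta_pos": [0, 0, 70], "turn": [0, 0, 0], "hand": 0},
  {"delta_pos": [0, 0, 100], "turn": [0, 0, 0], "hand": 0},
  {"delta_pos": [0, 0, 130], "turn": [0, 0, 0], "hand": 0},
  {"delta_pos": [0, 0, 150], "turn": [0, 0, 0], "hand": 0},
  {"delta_pos": [0, 0, 150], "turn": [0, 0, 0], "hand": 0},
], squeeze=50)

```text
clock: 6.48
eef_pos: [587.7, -169.2, 299.6]
eef_rot: [3.13, -0.961, 0.102]
wrist_force: [0.1, -0.7, -2.2]
finger_gap: 40.5
```

```bash
python3 -c "
from cell import *
s=read_state();print(s['clock'],s['joints'].round(4).tolist(),s['eef_pos'].round(2).tolist(),s['eef_rot'].round(4).tolist(),s['finger_gap'])
import cv2
cv2.imwrite('pics/w4.png',camera('wrist')[:,:,::-1])
cv2.imwrite('pics/s4.png',camera('scene')[:,:,::-1])
"
```

```text
6.475 [-0.5646, 0.0095, 1.9091, 1.0057, 0.6314, 0.2451] [587.69, -169.19, 299.55] [3.1304, -0.9615, 0.1025] 40.47176330654566
```

View pics/w4.png

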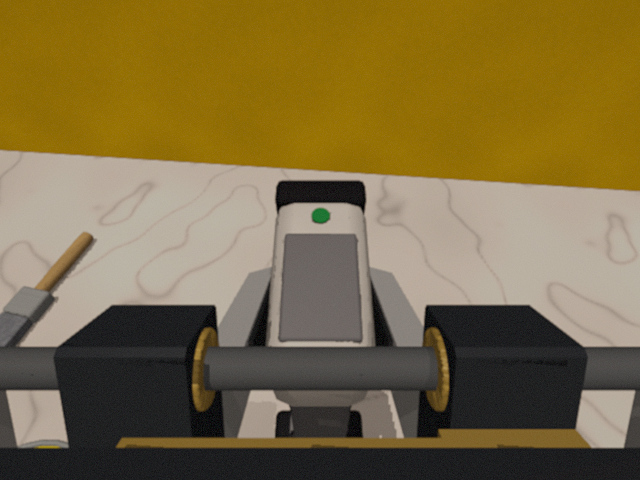

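View pics/s4.png

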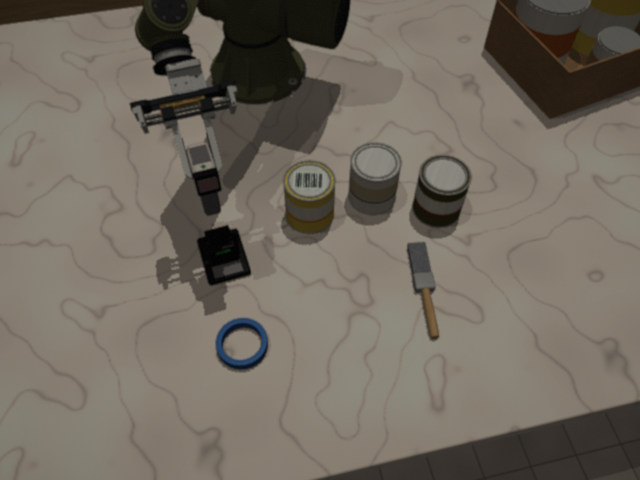

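```bash
cat > fin.py <<'E'
from h import *
from scipy.spatial.transform import Rotation as R
E=lambda e:R.from_euler("xyz",e)
Rg=E([3.133,-.96,.1]);pg=np.array([587.5,-169.0,148.4])
Rs=R.from_euler("z",.095);ps=np.array([564.5,-169,20.])
Rts=Rg.inv()*Rs; pts=Rg.inv().apply(ps-pg)
win=np.array([61.6,0,145.4]);Rw=R.from_euler("y",-8,degrees=True)
def scanner(s):
    Rt=E(s["eef_rot"]);return Rt*Rts,s["eef_pos"]+Rt.apply(pts)
def report(s,code=np.array([493.3,33,119]),cy=np.array([.24,.97,0])):
    RS,p=scanner(s);w=p+RS.apply(win);RW=RS*Rw
    b=RW.inv().apply(code-w);bx=RW.apply([1,0,0]);y=RW.apply([0,1,0])
    print("window",w.round(1),"code in window",b.round(1),"beam off vert deg",np.degrees(np.arccos(-bx[2])).round(1),"line ang",np.degrees(np.arccos(abs(y@cy)/np.linalg.norm(cy))).round(1),"scanner",p.round(1))
E
python3 - <<'E'
from fin import *
s=read_state();report(s)
Rt=E(s["eef_rot"])
for th in(70,75,80):
  RS=R.from_euler("ZY",[-.24,np.radians(th)]);RW=RS*Rw
  w=np.array([493.3,33,119])-100*RW.apply([1,0,0]);p=w-RS.apply(win)
  RT=RS*Rts.inv();t=p-RT.apply(pts)
  print(th,"TCP",t.round(1),"delta",(t-s["eef_pos"]).round(1),"turn",(RT*Rt.inv()).as_rotvec().round(3),"tool z",RT.apply([0,0,1]).round(2),"scanner",p.round(0),"step1 turn(yaw only)")
E
```

```text
window [ 625.6 -163.1  314.2] code in window [-138.9  207.7 -177.9] beam off vert deg 97.9 line ang 19.4 scanner [ 564.1 -168.9  168.9]
70 TCP [418.8  49.  237.9] delta [-168.5  217.9  -59.4] turn [ 0.088  1.223 -0.292] tool z [-0.25  0.06 -0.97] scanner [295.  82. 215.] step1 turn(yaw only)
75 TCP [429.1  46.5 244. ] delta [-158.1  215.4  -53.2] turn [ 0.094  1.31  -0.286] tool z [-0.33  0.08 -0.94] scanner [303.  79. 233.] step1 turn(yaw only)
80 TCP [440.   43.8 249.3] delta [-147.3  212.7  -48. ] turn [ 0.101  1.397 -0.279] tool z [-0.41  0.1  -0.91] scanner [314.  77. 250.] step1 turn(yaw only)
```

carry_out([
  {"delta_pos": [-10, 10, 30], "turn": [0.01, 0.12, -0.027], "hand": 0},
  {"delta_pos": [-25, 30, 50], "turn": [0.02, 0.28, -0.061], "hand": 0},
  {"delta_pos": [-45, 55, 60], "turn": [0.032, 0.44, -0.096], "hand": 0},
  {"delta_pos": [-65, 85, 60], "turn": [0.044, 0.61, -0.133], "hand": 0},
  {"delta_pos": [-90, 120, 60], "turn": [0.056, 0.78, -0.17], "hand": 0},
  {"delta_pos": [-115, 155, 60], "turn": [0.068, 0.95, -0.207], "hand": 0},
  {"delta_pos": [-140, 190, 60], "turn": [0.08, 1.12, -0.245], "hand": 0},
  {"delta_pos": [-155, 215, 60], "turn": [0.092, 1.28, -0.28], "hand": 0},
])

```text
clock: 7.58
eef_pos: [431.7, 47.6, 358.0]
eef_rot: [-3.141, 0.325, -0.228]
wrist_force: [-0.5, -0.7, -2.3]
finger_gap: 40.8
```

```bash
python3 -c "
from fin import *
s=read_state();print(s['clock'],s['joints'].round(3).tolist(),s['eef_pos'].round(1).tolist(),s['finger_gap']);report(s)
cv2.imwrite('pics/w5.png',camera('wrist')[:,:,::-1])
cv2.imwrite('pics/s5.png',camera('scene')[:,:,::-1])
"
```

```text
7.575 [-0.017, 0.158, 1.379, 0.072, 1.922, 1.796] [431.7, 47.6, 358.0] 40.75147418986911
window [458.8  43.6 325.7] code in window [203.1  -3.2 -52.4] beam off vert deg 24.4 line ang 0.6 scanner [306.1  79.6 343.8]
```

View pics/w5.png

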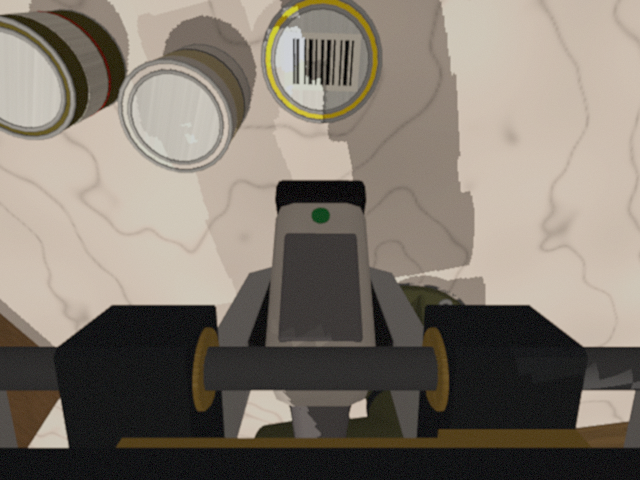

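View pics/s5.png

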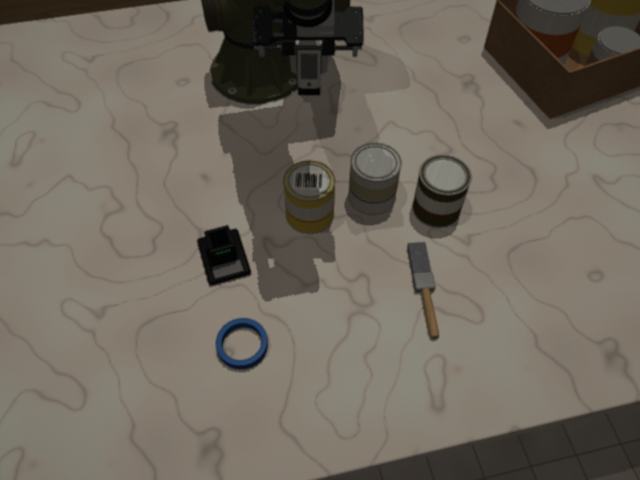

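```bash
python3 -c "
from fin import *
K['wrist']=get_calibration('wrist')
c=[plane('wrist',p,119) for p in((294,37),(356,39),(352,87),(291,83))]
print(np.array(c).round(1).tolist(),np.mean(c,0));d=c[0]+c[3]-c[1]-c[2];print(d/np.linalg.norm(d))
print(proj('wrist',[493.3,33,119]))
s=read_state();RS,p=scanner(s);bx=(RS*Rw).apply([1,0,0]);code=np.array([493.3,33,119])
print((code-100*bx-(p+RS.apply(win))))
"
```

```text
[[520.1, 52.0, 119.0], [506.4, -0.3, 119.0], [467.9, 10.4, 119.0], [484.0, 64.5, 119.0]] [494.58545218  31.62490477 119.        ]
[0.26961097 0.96296933 0.        ]
[322.08132854  64.05987069]
[  -6.30303983   -1.62211599 -113.24038936]
```

carry_out([
  {"delta_pos": [-1, 0, -30], "turn": [0, 0, 0], "hand": 0},
  {"delta_pos": [-3, -1, -60], "turn": [0, 0, 0], "hand": 0},
  {"delta_pos": [-4, -1, -85], "turn": [0, 0, 0], "hand": 0},
  {"delta_pos": [-5, -2, -104], "turn": [0, 0, 0], "hand": 0},
  {"delta_pos": [-5.5, -2, -113], "turn": [0, 0, 0], "hand": 0},
  {"delta_pos": [-5.5, -2, -113], "turn": [0, 0, 0], "hand": 0},
  {"delta_pos": [-5.5, -2, -113], "turn": [0, 0, 0], "hand": 0},
  {"delta_pos": [-5.5, -2, -113], "turn": [0, 0, 0], "hand": 0},
])

```text
clock: 8.68
eef_pos: [427.3, 43.9, 245.9]
eef_rot: [-3.141, 0.317, -0.229]
wrist_force: [0.2, -0.1, -1.4]
finger_gap: 41.1
```

```bash
python3 -c "
from fin import *
s=read_state();print(s['clock'],s['qd'].round(3).tolist(),s['eef_pos'].round(1).tolist(),s['wrist_force'],s['finger_gap']);report(s,np.array([493.8,32.2,119]))
cv2.imwrite('pics/w6.png',camera('wrist')[:,:,::-1])
cv2.imwrite('pics/s6.png',camera('scene')[:,:,::-1])
K['wrist']=get_calibration('wrist');print(proj('wrist',[493.8,32.2,119]))
"
```

```text
8.675 [0.001, 0.002, 0.004, -0.001, -0.002, 0.003] [427.3, 43.9, 245.9] [ 0.23172608 -0.10396948 -1.40793617] 41.13862395326962
window [454.6  39.8 213.8] code in window [102.8   1.3  -3.6] beam off vert deg 24.8 line ang 0.6 scanner [301.8  76.  230.7]
[316.22958921  84.3636132 ]
```

View pics/w6.png

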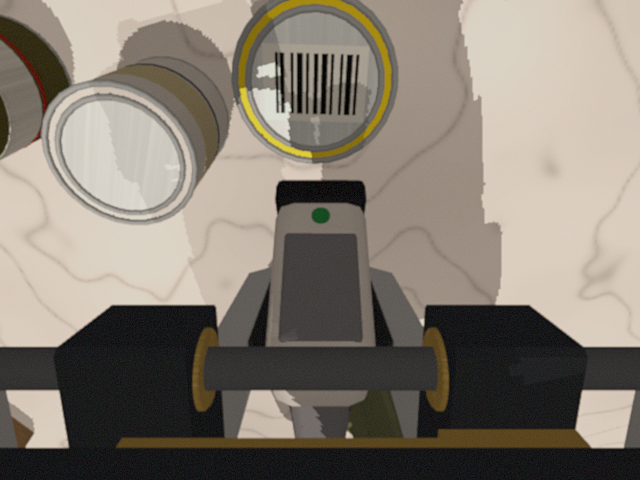

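View pics/s6.png

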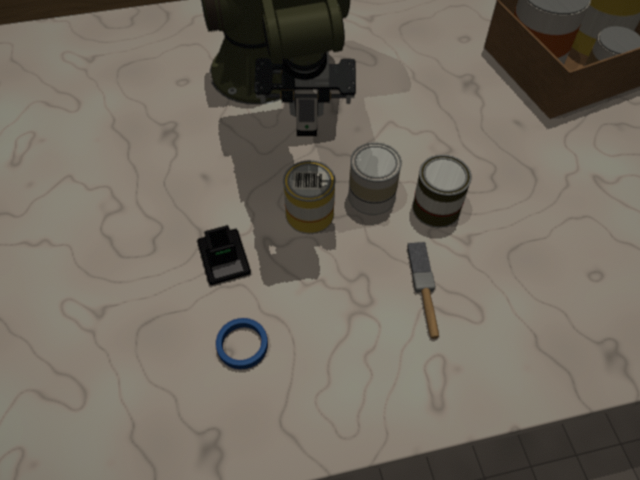

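carry_out([
  {"delta_pos": [-3, 0, 0], "turn": [0, 0, 0], "hand": 0},
  {"delta_pos": [-3, 0, 0], "turn": [0, 0, 0], "hand": 0},
  {"delta_pos": [-3, 0, 0], "turn": [0, 0, 0], "hand": 0},
  {"delta_pos": [-3, 0, 0], "turn": [0, 0, 0], "hand": 0},
  {"delta_pos": [-3, 0, 0], "turn": [0, 0, 0], "hand": 0},
  {"delta_pos": [-3, 0, 0], "turn": [0, 0, 0], "hand": 0},
])

```text
clock: 9.52
eef_pos: [424.0, 43.9, 245.4]
eef_rot: [-3.141, 0.319, -0.229]
wrist_force: [-0.4, -0.5, -2.1]
finger_gap: 41.0
```

```bash
python3 -c "
from fin import *
s=read_state();print(s['clock'],s['qd'].round(3).tolist(),s['eef_pos'].round(1).tolist(),s['wrist_force'],s['finger_gap']);report(s,np.array([493.8,32.2,119]))
w=camera('wrist')[:,:,::-1];cv2.imwrite('pics/w7.png',w);i=w.astype(int)
g=(i[...,1]-np.maximum(i[...,0],i[...,2]))>25
ys,xs=np.nonzero(g[200:230,305:340]);print('led',xs.mean()+305,ys.mean()+200)
i=cv2.imread('pics/w4.png').astype(int);g=(i[...,1]-np.maximum(i[...,0],i[...,2]))>25
ys,xs=np.nonzero(g[200:230,305:340]);print('led at lift',xs.mean()+305,ys.mean()+200)
print(sign_off())
"
```

```text
9.525 [-0.0, -0.0, -0.002, -0.0, -0.001, -0.0] [424.0, 43.9, 245.4] [-0.44111887 -0.49161597 -2.10801052] 40.987807448030004
window [451.3  39.8 213.3] code in window [103.7   2.   -0.3] beam off vert deg 24.7 line ang 0.6 scanner [298.5  76.1 230.4]
led 320.1159420289855 215.06280193236714
led at lift 320.2957746478873 214.97652582159625
the job is handed in; nothing more can be done
None
```

The job is handed in: the arm pulled the scanner straight up out of its cradle, holding it by the sides of its head at 50 N. It then turned the scanner nose-down over the yellow can's label and held it there, finishing at 9.5 s of the 42 s allowed. `sign_off` gives no verdict, so I only have my own checks.

| Last check | Value | Limit |
|---|---|---|
| Bar code ahead of the window | 104 mm | 60–140 mm |
| Offset along the aiming line | 2 mm | 20 mm |
| Offset across the aiming line | 0.3 mm | 18 mm |
| Beam off straight down | 25° | 45° |
| Aiming line off the code's length | about 1° | 24° |

- **Grip and stillness:** the arm was still. The finger gap was 41 mm, matching the head's width. The scanner's green LED had moved less than 0.2 pixel in the wrist picture since the lift, so it had not slipped.
- **Other objects:** in the last scene picture, taken just before a final 3 mm shift, the cans, tape and brush looked unmoved. I judged this by eye and did not measure it.
- **Disagreements:** the camera views differed by about 3 mm on the bar code's position and about 2.5 mm on the LED's. Both are well inside the limits.

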